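Lock the watch-case clamp with its retaining pin

ROBOT

A 6-joint arm with a two-finger parallel gripper is mounted at the origin on a cart in front of the work surface, level with it; the furniture and walls round the work are solid. World frame = base frame: x ahead of the robot, y to its left, z up, the work surface at z = 0. Lengths are in mm, angles in degrees, forces in N, time in s.
With the tool pointing down it reaches from about 350 to 850 mm from the base axis. Payload 8.1 kg.
Tool frame: the origin (TCP) lies between the finger pads; the fingertips stand 11 mm ahead of it and the grasp point (between the pads) lies 8 mm behind it; z points along the fingers, y is the line along which they close (so a half turn about z gives the same grasp; the last joint's range is limited). The gripper opens to 85 mm and grips with 20 to 120 N. Pads are 22 mm wide; open, the fingers measure 114 mm over their backs; the gripper's body (76 mm by 85 mm) begins 54 mm behind the grasp point. The pads swing forward as they close: fully open they stand 13 mm farther back than shut.
Start: joints at [60.94, 7.471, 85.268, -0, 87.261, -4.893], TCP at [245.622, 547.426, 242.292] pointing down, gripper open.
Joint ranges: [-169.43, 169.43], [-51.17, 129.36], [1.28, 143.12], [-76.62, 256.62], [0, 156.53], [-152.29, 152.29]. Speed limits (degrees/s): [136.94, 136.94, 159.86, 180, 180, 180].

INTERFACE

Orientations are given as [roll, pitch, yaw] about the fixed x, y, z axes, in that order (R = Rz(yaw) Ry(pitch) Rx(roll)).
In Python, from bench import r, snapshot, get_calibration gives the robot as it stands.
- The arm moves only by the tool step_arm, never from a script. Its argument "rows" is a list of rows, each a list of 2 entries, a list of its own where there are three numbers: the shift along the tool's x, y, z in mm, then the turn about the tool's z in degrees. In form: [[[tx, ty, tz], yaw], ...]. A call has 1 to 12 rows; each row is the pose to reach, as a shift and turn from the pose commanded when the call began, along the tool's axes at that moment; what a row does not reach only later rows make up. A row lasts 1/10 s, in which the tool goes at most 50 mm and 8.59 degrees, less where a joint would pass 70% of its speed; a pose out of reach is approached as far as the arm can. A call with a gripper value outside its range is refused whole. "fingers" is the opening, from 0 (shut) to 1 (fully open), set as the call begins (left out, the last holds). The fingers move at their own pace and stop on an object; "squeeze" is the grip in N (left out, the last holds). Time passes only in rows, so rows that repeat a pose let the fingers close. It gives the time, the measured TCP pose, the force, the opening and the grip force at its end, in the units of the state.
- r.sense(): the state, without advancing time (a new reading comes with each control period).
- snapshot(name): name is "side" or "top" or "wrist"; returns the picture (400x640x3 uint8, blue, green, red); there is no depth.
- get_calibration(name): a dict with "fovy" (degrees; the focal length in pixels is half the picture's height over the tangent of half this angle, whatever the lens; pixels are square), "cx", "cy" (the principal point, pixels), "dist" ([k1, k2, p1, p2, k3] as OpenCV has them; the pictures are not rectified), "eye" and "orientation" of the camera in the world. Camera axes: x right, y up, looking along -z (the intrinsics and any distortion apply to the point x, -y, -z); pixel columns grow to the right and rows downward; lengths in mm; the calibration is good to about 2 mm. A picture is of the moment at which its call begins: read the wrist's pose just before it. get_calibration takes no time and is no camera call; for the wrist camera it gives the pose at the moment of the call.
- r.hand_in(): hands the job in; it is judged then, once.
The state is a dict: "time": time; "joint_pos": joint angles; "qd": joint speeds; "joint_efforts": joint torques, N m; "tool_pos": TCP position; "tcp_rot": TCP orientation; "ft_force": force on the tool from outside, world axes, zero at the start; "wrist_torque": the same for the moment, N m; "finger_gap": finger opening in mm; "grip_force": force on a finger pad.
Only numpy, scipy, OpenCV 4.12 (cv2) and the standard library are available. Lean on these libraries where they do the work, as an engineer would, in place of code of your own. Each camera call takes 0.05 s, during which the arm holds its last target. There are 200 camera calls.

TASK

The bar of the watch-case clamp has been swung into its fork. Take the longer of the two retaining pins from the wooden pin stand and push it down through the hole of the fork and the eye of the bar, until its collar sits on the fork; then let go. Leave the shorter pin in the stand.

Things in the scene. Friction and masses are not known exactly. Their poses are not given: they have to be found in the camera images.
- long_pin: Longer of two upright steel retaining pins in the stand. Origin: centre of its foot, z up along it. Shank 14 mm wide, 44 mm long, lowest 9 mm tapered to 8 mm; then a collar 28 mm across (z 44 to 48 mm) and a grooved round grip 22 mm across (z 48 to 76 mm). 60 g, stands loosely, may lean a few degrees.
- short_pin: Shorter pin, in the stand's other hole; same grip and collar, but the shank is only 24 mm long, so its grip stands 20 mm lower. Origin: centre of its foot, z up.
- pin_stand: Fixed wooden block 50 x 140 x 24 mm (x, y, z); origin: centre of its underside. Two holes 18 mm deep (floor 6 mm above the bench) at y = -40 and +40 mm, one pin in each; which pin is where varies.
- fork_hole (a point): Mouth centre of the vertical 20 mm hole in the fork's top (44 x 50 mm, 56 mm above bench; 4 mm bevel); z up, pivot 130 mm away at -y. Fixed grey clamp base 80 x 215 mm, aluminium bar over a watch. Hole goes through upper jaw (14 mm), the bar's 20 mm eye (16 mm gap; up to 2.6 mm off, the tapered pin shifts it easily) and lower jaw (16 mm). Fully home, the long pin's foot is 44 mm below this point.
There are look-alikes about, which are no part of the job. Leave any purple look-alike of the long_pin alone. Leave any green look-alike of the short_pin alone.

How it is judged:
By the outcome, as a careful person would: the job done as asked, in the order asked, and still so for the second after the job is handed in, with the robot touching nothing.
It also fails if it takes over 42 s, if anything falls off the work surface, if the arm or the gripper's body presses on something with over 40 N, if the wrist force passes 120 N, or if a joint passes its speed limit or range.

## Working session

There is one attempt and no reset: what is moved stays moved. The work goes in short steps, Python scripts to look and compute and a tool call to move; the robot and the scene stay as the last step left them, time stands still between calls to the robot, and variables do not carry over. Pictures are saved under pics/ and viewed, at most 10 in all, crops included, and the job is handed in when it is done.

Besides the shell and the picture viewer there is one more tool, called after "Request:" as name(argument=value, ...) on one line, values as JSON. step_arm: Moves the arm, as the interface text tells. Its arguments: {"type":"object","properties":{"rows":{"type":"array"},"fingers":{"type":"number"},"squeeze":{"type":"number"}},"required":["rows"]}

```bash
mkdir -p pics
cat > h.py <<'E'
import numpy as np,cv2
from scipy.spatial.transform import Rotation as R
from bench import r,snapshot,get_calibration
def cam(n):
    c=get_calibration(n); f=200/np.tan(np.radians(c['fovy'])/2)
    K=np.array([[f,0,c['cx']],[0,f,c['cy']],[0,0,1.]])
    o=np.array(c['orientation'],float)
    M=o if o.shape==(3,3) else R.from_euler('xyz',o,degrees=True).as_matrix()
    return K,np.array(c['dist'],float),np.array(c['eye'],float),M
def ray(C,uv):
    K,d,e,M=C
    p=cv2.undistortPoints(np.array(uv,float).reshape(-1,1,2),K,d).reshape(-1,2)
    return np.c_[p[:,0],-p[:,1],-np.ones(len(p))]@M.T
def onz(C,uv,z):
    D=ray(C,uv); return C[2]+D*((z-C[2][2])/D[:,2])[:,None]
def proj(C,P):
    K,d,e,M=C
    q=(np.array(P,float).reshape(-1,3)-e)@M; q=q*[1,-1,-1]
    return cv2.projectPoints(q,np.zeros(3),np.zeros(3),K,d)[0].reshape(-1,2)
def cross(C1,u1,C2,u2):
    A=np.zeros((3,3));b=np.zeros(3);
    for C,u in((C1,u1),(C2,u2)):
        D=ray(C,u)[0];D/=np.linalg.norm(D);P=np.eye(3)-np.outer(D,D);A+=P;b+=P@C[2]
    X=np.linalg.solve(A,b);return X,[np.linalg.norm(proj(C,X)-u) for C,u in((C1,u1),(C2,u2))]
E
python3 - <<'E'
from h import *
for n in('side','top','wrist'):
    print(n,get_calibration(n))
a=[snapshot(n) for n in('side','top','wrist')]
for n,i in zip(('side','top','wrist'),a): cv2.imwrite(f'pics/{n}0.png',i)
print(r.sense())
E
```

```text
side {'fovy': 50.55946855986191, 'cx': 322.34069593543654, 'cy': 190.63400904197826, 'dist': array([0.01294165, 0.        , 0.        , 0.        , 0.        ]), 'eye': array([ 473.01542346, -981.55992612,  444.5307357 ]), 'orientation': array([65.22599941,  1.13828448, -4.75416859])}
top {'fovy': 57.99880652542648, 'cx': 319.5424859855259, 'cy': 198.0984514546531, 'dist': array([0.007548, 0.      , 0.      , 0.      , 0.      ]), 'eye': array([ 328.2585352 , -214.36156458,  894.95515036]), 'orientation': array([ 13.18293264,   0.30522557, -93.56054889])}
wrist {'fovy': 69.75806588016114, 'cx': 321.3539084351771, 'cy': 193.4527009291601, 'dist': array([-0.0489008,  0.       ,  0.       ,  0.       ,  0.       ]), 'eye': array([177.86721476, 577.27578954, 372.03091357]), 'orientation': array([-17.03828188,   0.12661061,  65.8293135 ])}
{'time': 0.15, 'joint_pos': array([ 6.09406609e+01,  7.50783574e+00,  8.53138996e+01,  7.53403278e-04,
        8.72622529e+01, -4.89269617e+00]), 'qd': array([-0.0427251 , -0.09867201, -0.13760922,  0.07827952, -0.07234591,
       -0.05057769]), 'joint_efforts': array([ 1.56594786e-03, -5.70073807e+01, -5.01153195e+01, -1.12545590e-04,
        9.70645517e-03, -4.87543446e-05]), 'tool_pos': array([245.40989706, 547.07297473, 241.46763032]), 'tcp_rot': array([-1.79916382e+02, -7.91309639e-03,  1.55833315e+02]), 'ft_force': array([ 0.02735393, -0.11534476,  0.60815473]), 'wrist_torque': array([ 0.01233263, -0.02352266, -0.02201484]), 'grip_force': 0.0, 'finger_gap': 85.7384493222534}
```

View pics/top0.png

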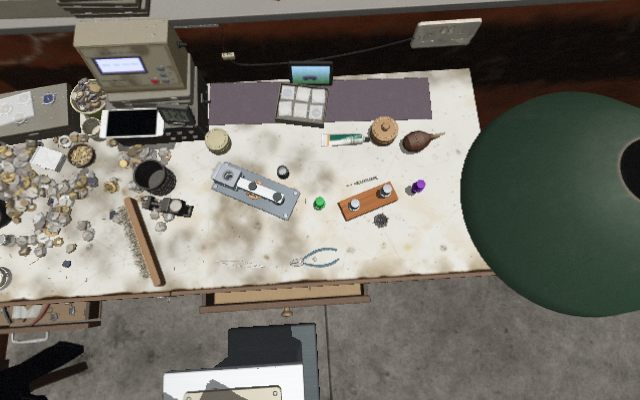

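View pics/side0.png

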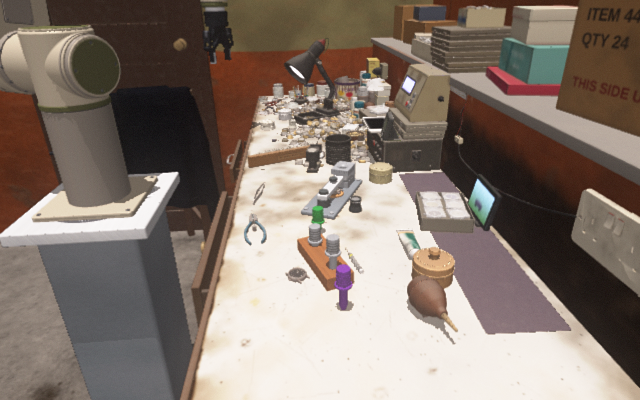

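Run:
```python
from h import *
t=cv2.imread('pics/top0.png');s=cv2.imread('pics/side0.png')
a=cv2.resize(t[145:235,200:440],(800,300),interpolation=cv2.INTER_CUBIC)
b=cv2.resize(s[155:315,250:410],(300,300),interpolation=cv2.INTER_CUBIC)
c=cv2.resize(s[210:300,290:365],None,fx=3.33,fy=3.33,interpolation=cv2.INTER_CUBIC)
o=np.zeros((600,800,3),np.uint8);o[:300]=a;o[300:,:300]=b;o[300:300+c.shape[0],320:320+c.shape[1]]=c[:300]
cv2.imwrite('pics/crop1.png',o)
T=cam('top');S=cam('side')
print(onz(T,[(355,204),(387,190)],70).round(),onz(T,[(227,174)],56).round(),onz(T,[(419,186)],70).round())
print(proj(S,onz(T,[(355,204),(387,190)],65)))
```

```text
[[ 502. -304.   70.]
 [ 531. -382.   70.]] [[599.  -2.  56.]] [[ 536. -458.   70.]]
[[312.13964144 224.09480947]
 [332.44770013 246.10378588]]
```

View pics/crop1.png

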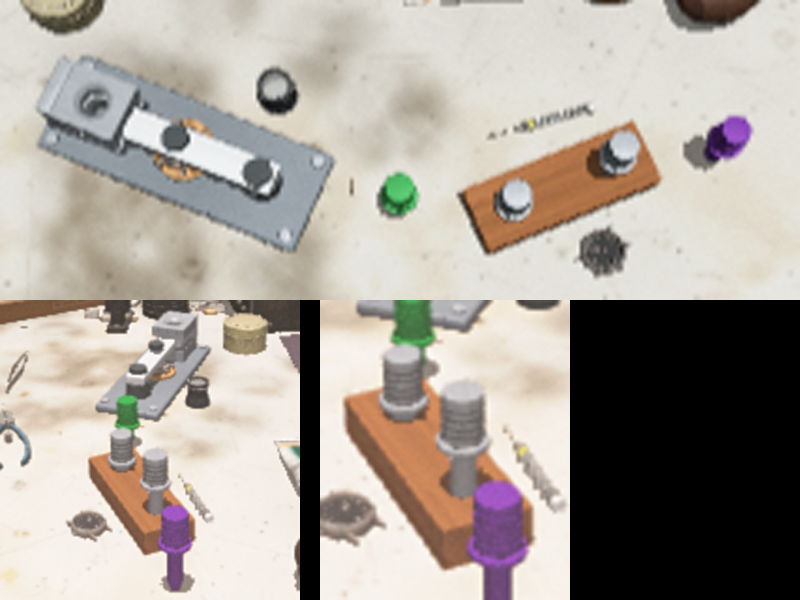

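Run:
```python
from h import *
T=cam('top');S=cam('side')
print(cross(T,(386.9,187.6),S,(333.5,236.4)))
print('long@82',onz(T,[(386.9,187.6)],82),'short@62',onz(T,[(200+517/3.333,145+193/3.333)],62))
print('fork',onz(T,[(228.5,174.4)],56), 'purple',onz(T,[(200+737/3.333,145+128/3.333)],76))
for z in(450,550,650,750): print('lamp',z,onz(T,[(461,190),(575,92),(575,203),(575,315),(638,150)],z)[:,:2].round().tolist())
```

```text
(array([ 534.073622  , -379.91327101,   81.69038386]), [np.float64(0.1243870421464253), np.float64(0.17498447704801148)])
long@82 [[ 533.6970088  -379.84893123   82.        ]] short@62 [[ 506.30225118 -305.18880048   62.        ]]
fork [[597.64469001  -5.20351168  56.        ]] purple [[ 540.2523405  -462.20941057   76.        ]]
lamp 450 [[432.0, -398.0], [557.0, -571.0], [406.0, -538.0], [274.0, -508.0], [470.0, -633.0]]
lamp 550 [[408.0, -357.0], [506.0, -491.0], [388.0, -465.0], [286.0, -442.0], [438.0, -539.0]]
lamp 650 [[385.0, -316.0], [454.0, -411.0], [371.0, -392.0], [298.0, -376.0], [406.0, -445.0]]
lamp 750 [[362.0, -274.0], [403.0, -331.0], [354.0, -320.0], [310.0, -310.0], [374.0, -351.0]]
```

Request:
step_arm(rows=[[[-50, -33, 0], 8], [[-100, -66, 0], 16], [[-150, -98, 0], 24], [[-200, -131, 0], 32], [[-250, -164, 0], 40], [[-290, -190, 0], 45], [[-330, -217, 0], 45], [[-370, -243, 0], 45], [[-410, -269, 0], 45], [[-450, -295, 0], 45], [[-490, -322, 0], 45], [[-520, -341, 0], 45]])

```text
time: 1.35
tool_pos: [569.2, 39.8, 242.1]
tcp_rot: [-180.0, -0.0, 110.8]
ft_force: [0.8, 0.4, 0.8]
finger_gap: 85.6
grip_force: 0.0
```

Request:
step_arm(rows=[[[0, 0, 0], 0]])

```text
time: 1.45
tool_pos: [570.5, 36.3, 241.5]
tcp_rot: [-179.9, 0.1, 110.5]
ft_force: [-0.3, -0.4, 0.8]
finger_gap: 85.6
grip_force: 0.0
```

Run:
```python
from h import *
s=r.sense();print(s['tool_pos'],s['tcp_rot'],s['joint_pos'],s['time'])
W=cam('wrist');w=snapshot('wrist');t=snapshot('top');sd=snapshot('side')
np.savez('w1.npz',K=W[0],d=W[1],e=W[2],M=W[3]);cv2.imwrite('pics/w1.png',w);cv2.imwrite('pics/top1.png',t);cv2.imwrite('pics/side1.png',sd)
print(proj(W,[[598,-5,56]]))
o=np.zeros((600,640,3),np.uint8);o[:400]=w;o[400:,:320]=cv2.resize(t,(320,200));o[400:,320:]=cv2.resize(sd,(320,200));cv2.imwrite('pics/v1.png',o)
```

```text
[570.45176447  36.28671135 241.45662352] [-1.79945436e+02  9.88526749e-02  1.10511876e+02] [ -1.42964964   3.13518113  89.96007767  -0.11224308  86.91842169
 -21.93543085] 1.45
[[330.86295365 213.73513879]]
```

View pics/v1.png

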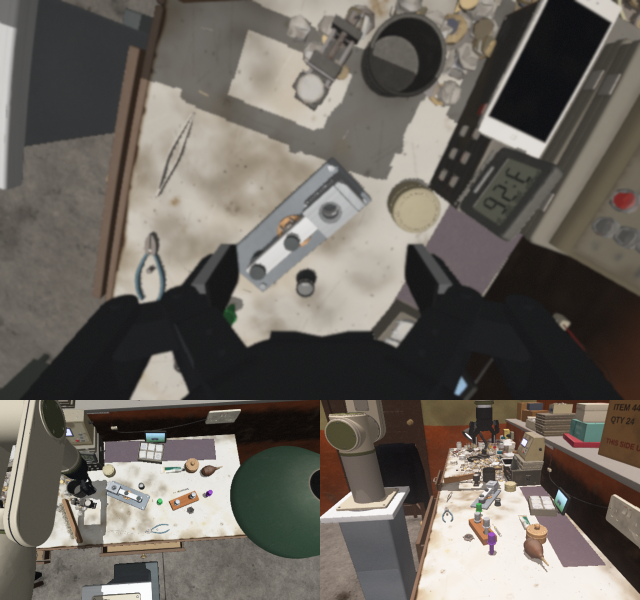

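Request:
step_arm(rows=[[[-35, -17, 10], 0], [[-75, -36, 20], 0], [[-115, -55, 40], 0], [[-155, -74, 60], 0], [[-195, -93, 80], 0], [[-230, -110, 80], 0], [[-250, -120, 80], 0], [[-250, -120, 80], 0]])

```text
time: 2.4
tool_pos: [544.9, -235.8, 162.2]
tcp_rot: [-180.0, 0.0, 110.8]
ft_force: [0.4, 0.1, -0.1]
finger_gap: 85.3
grip_force: 0.0
```

Run:
```python
from h import *
s=r.sense();print(s['tool_pos'],s['tcp_rot'],s['joint_pos'],s['time'])
W=cam('wrist');w=snapshot('wrist');t=snapshot('top')
cv2.imwrite('pics/w2.png',w);cv2.imwrite('pics/top2.png',t)
print(proj(W,[[534,-380,82],[506,-305,62],[540,-462,76]]))
o=np.zeros((600,640,3),np.uint8);o[:400]=t;o[400:,:320]=cv2.resize(w,(320,200));cv2.imwrite('pics/v2.png',o)
```

```text
[ 544.85965021 -235.75528559  162.21023594] [-1.79976303e+02  1.92050554e-02  1.10761193e+02] [-2.83268714e+01  9.36695877e+00  9.16552902e+01 -3.10582592e-02
  7.89787580e+01 -4.90821224e+01] 2.4
[[254.91784935 338.04021461]
 [253.50448968 250.79421123]
 [239.89805901 392.29753167]]
```

View pics/v2.png

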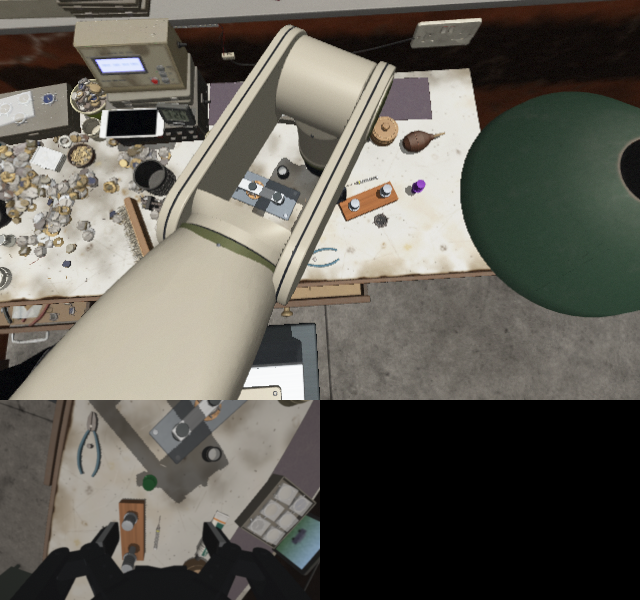

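Request:
step_arm(rows=[[[-35, -16, 0], 0], [[-75, -35, 0], 0], [[-110, -52, 0], 0], [[-130, -61, 0], 0], [[-130, -61, 0], 0]])

```text
time: 3.0
tool_pos: [534.8, -378.5, 162.5]
tcp_rot: [180.0, 0.0, 110.8]
ft_force: [-0.8, 0.7, 0.7]
finger_gap: 85.3
grip_force: 0.0
```

Run:
```python
from h import *
s=r.sense();print(s['tool_pos'],s['tcp_rot'],s['time'])
W=cam('wrist');w=snapshot('wrist');t=snapshot('top')
np.savez('w3.npz',K=W[0],d=W[1],e=W[2],M=W[3]);cv2.imwrite('pics/w3.png',w);cv2.imwrite('pics/top3.png',t)
print(proj(W,[[534,-380,82],[534,-380,54],[506,-305,62],[540,-462,76]]))
o=np.zeros((600,640,3),np.uint8);o[:400]=w;o[400:,:320]=cv2.resize(t,(320,200));cv2.imwrite('pics/v3.png',o)
```

```text
[ 534.83092494 -378.48576235  162.47040876] [1.79996398e+02 3.93158349e-02 1.10805260e+02] 3.0
[[319.20299878 206.09933812]
 [319.45034942 195.32676394]
 [319.78211497  99.20036915]
 [292.95003474 287.51101305]]
```

View pics/v3.png

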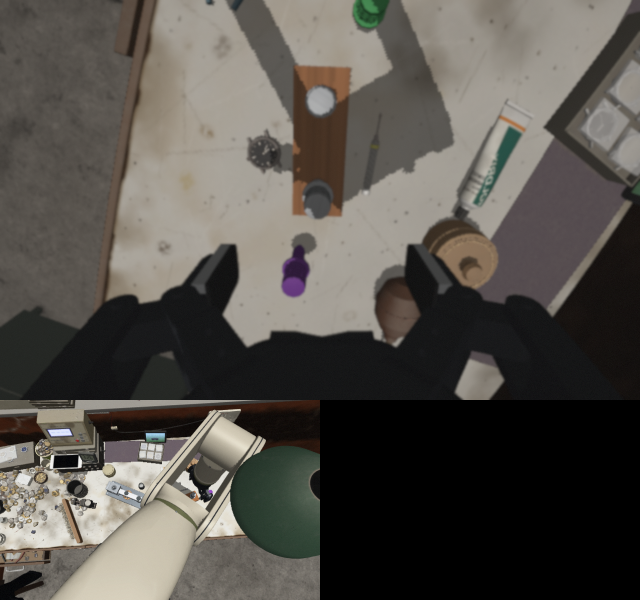

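Request:
step_arm(rows=[[[-1, -1, 25], 0], [[-1, -1, 50], 0], [[-1, -1, 70], 0], [[-1, -1, 85], 0], [[-1, -1, 94], 0], [[-1, -1, 94], 0]])

```text
time: 3.7
tool_pos: [533.7, -377.5, 67.0]
tcp_rot: [-179.9, -0.1, 110.9]
ft_force: [-0.1, 0.1, 0.6]
finger_gap: 85.3
grip_force: 0.0
```

Request:
step_arm(rows=[[[0, 0, 0], 0], [[0, 0, 0], 0], [[0, 0, 0], 0], [[0, 0, 0], 0], [[0, 0, 0], 0], [[0, 0, 0], 0], [[0, 0, 0], 0], [[0, 0, 0], 0]], fingers=0, squeeze=60)

```text
time: 4.5
tool_pos: [534.0, -379.7, 69.1]
tcp_rot: [-180.0, 0.1, 110.8]
ft_force: [-3.8, -0.1, 5.7]
finger_gap: 20.0
grip_force: 58.5
```

Request:
step_arm(rows=[[[0, 0, -5], 0], [[0, 0, -15], 0], [[0, 0, -30], 0], [[0, 0, -55], 0], [[0, 0, -80], 0], [[0, 0, -95], 0], [[0, 0, -95], 0], [[0, 0, -95], 0]])

```text
time: 5.3
tool_pos: [534.1, -378.9, 163.3]
tcp_rot: [180.0, 0.0, 110.8]
ft_force: [0.4, -0.0, -1.1]
finger_gap: 20.4
grip_force: 58.6
```

Run:
```python
from h import *
s=r.sense();print(s['tool_pos'],s['tcp_rot'],s['time'],s['finger_gap'],s['ft_force'])
W=cam('wrist');w=snapshot('wrist');sd=snapshot('side')
cv2.imwrite('pics/w4.png',w);cv2.imwrite('pics/side4.png',sd)
S=cam('side');p=s['tool_pos']
o=np.zeros((600,640,3),np.uint8);o[:400]=w
u=proj(S,[p])[0].astype(int);print(u,proj(S,[p+[0,0,7-62],p+[0,0,7-18]]),proj(W,[p+[0,0,-62+7]]))
c=sd[max(u[1]-40,0):u[1]+60,u[0]-60:u[0]+60];c=cv2.resize(c,None,fx=2,fy=2);o[400:400+c.shape[0],:c.shape[1]]=c;cv2.imwrite('pics/v4.png',o)
```

```text
[ 534.09076109 -378.94816104  163.29820913] [1.79983116e+02 1.66683931e-02 1.10840687e+02] 5.3 20.372083088846384 [ 0.42946753 -0.01062011 -1.14769072]
[332 191] [[333.13212429 222.06846981]
 [332.87662809 197.76411457]] [[320.80703313 216.90333899]]
```

View pics/v4.png

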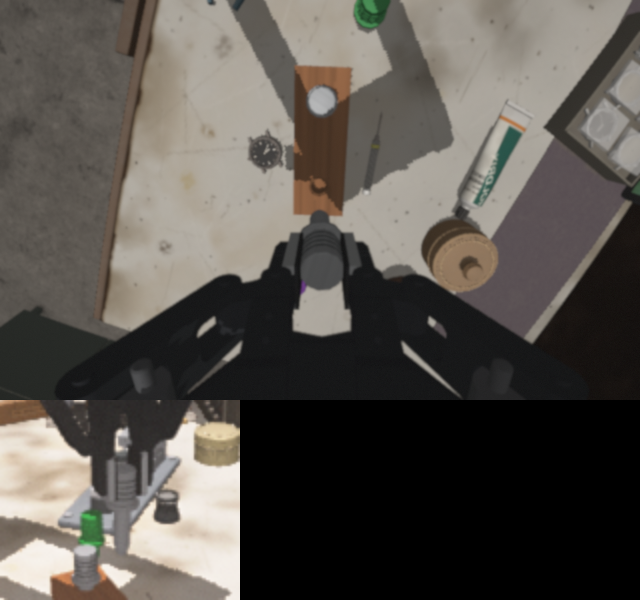

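Request:
step_arm(rows=[[[35, 21, 0], 0], [[70, 41, 0], 0], [[110, 65, 0], 0], [[150, 88, 0], 0], [[190, 112, 0], 0], [[230, 135, 0], 0], [[265, 156, 0], 0], [[300, 177, 0], 0], [[320, 188, 0], 0], [[327, 192, 0], 0], [[327, 192, 0], 0], [[327, 192, 0], 0]])

```text
time: 6.6
tool_pos: [596.7, -6.1, 162.5]
tcp_rot: [-179.9, -0.0, 110.8]
ft_force: [0.5, 0.3, -0.5]
finger_gap: 19.8
grip_force: 58.7
```

Run:
```python
from h import *
s=r.sense();p=s['tool_pos'];print(p,s['tcp_rot'],s['time'],s['finger_gap'],s['ft_force'])
W=cam('wrist');w=snapshot('wrist')
np.savez('w5.npz',K=W[0],d=W[1],e=W[2],M=W[3]);cv2.imwrite('pics/w5.png',w)
print('foot',proj(W,[p+[0,0,-63]]),'axis@56',proj(W,[[p[0],p[1],56]]))
cv2.imwrite('pics/v5.png',cv2.resize(w[110:310,200:440],None,fx=3,fy=3,interpolation=cv2.INTER_CUBIC))
```

```text
[596.67658631  -6.08825972 162.45933578] [-1.79917616e+02 -5.30888931e-03  1.10811037e+02] 6.6 19.76890544956815 [ 0.46081435  0.29962378 -0.45463807]
foot [[320.96267967 212.87884658]] axis@56 [[321.13152913 194.91504333]]
```

View pics/v5.png

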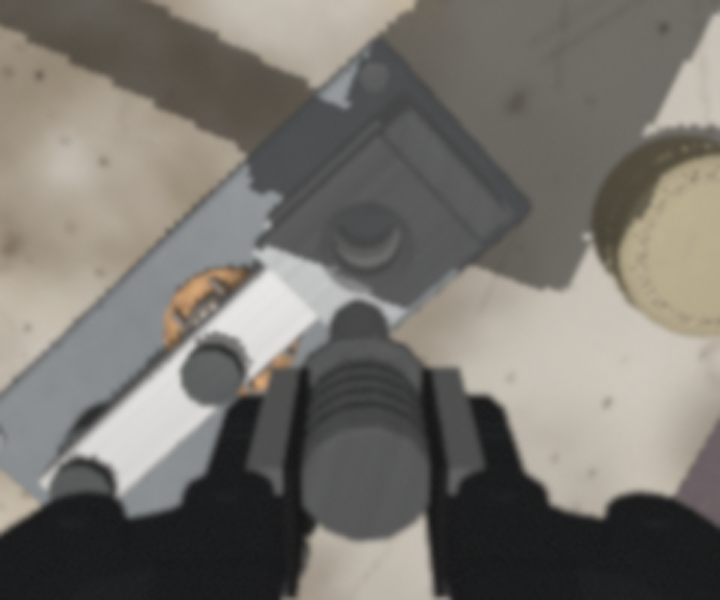

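Request:
step_arm(rows=[[[3, 1, 8], 0], [[5, 2, 20], 0], [[5.5, 2, 30], 0], [[5.5, 2, 33], 0], [[5.5, 2, 33], 0], [[5.5, 2, 33], 0]])

```text
time: 7.25
tool_pos: [597.2, 0.7, 130.4]
tcp_rot: [180.0, 0.0, 110.8]
ft_force: [-0.4, 0.2, -0.4]
finger_gap: 20.0
grip_force: 58.7
```

Run:
```python
from h import *
s=r.sense();p=s['tool_pos'];print(p,s['tcp_rot'],s['time'],s['finger_gap'],s['ft_force'])
W=cam('wrist');w=snapshot('wrist');sd=snapshot('side')
cv2.imwrite('pics/w6.png',w)
print('foot',proj(W,[p+[0,0,-63]]),'axis@56',proj(W,[[p[0],p[1],56]]))
a=cv2.resize(w[130:280,230:410],None,fx=4,fy=4,interpolation=cv2.INTER_CUBIC)
cv2.imwrite('pics/v6.png',a)
```

```text
[597.15316876   0.65369666 130.36019975] [1.79996522e+02 3.37336322e-03 1.10831704e+02] 7.25 20.03068609648569 [-0.39759108  0.22963341 -0.43535983]
foot [[320.86704923 212.82004028]] axis@56 [[320.90023915 207.46455603]]
```

View pics/v6.png

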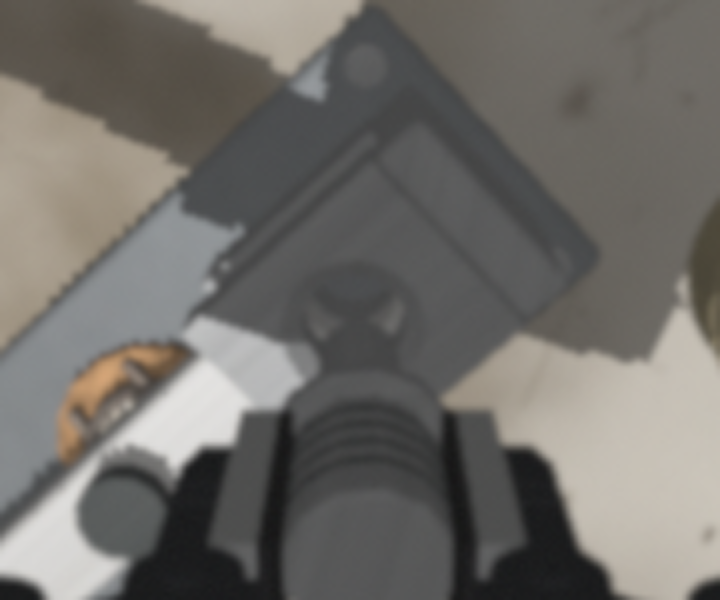

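Request:
step_arm(rows=[[[0, -1, 5], 0], [[0, -1, 10], 0], [[0, -1, 15], 0], [[0, -1, 20], 0], [[0, -1, 24], 0], [[0, -1, 24], 0]])

```text
time: 7.95
tool_pos: [595.5, 0.4, 105.2]
tcp_rot: [-179.9, -0.0, 110.8]
ft_force: [-0.3, -1.0, -1.2]
finger_gap: 20.2
grip_force: 58.7
```

Foot is about 14 mm inside, with no force. Continue.

Request:
step_arm(rows=[[[0, 0, 4], 0], [[0, 0, 8], 0], [[0, 0, 12], 0], [[0, 0, 16], 0], [[0, 0, 20], 0], [[0, 0, 22], 0], [[0, 0, 22], 0]])

```text
time: 8.65
tool_pos: [595.8, 0.4, 83.8]
tcp_rot: [-180.0, -0.0, 110.8]
ft_force: [1.2, 0.1, -1.4]
finger_gap: 20.0
grip_force: 58.7
```

Request:
step_arm(rows=[[[0, 0, 2], 0], [[0, 0, 4], 0], [[0, 0, 6], 0], [[0, 0, 7], 0], [[0, 0, 8], 0], [[0, 0, 8], 0]])

```text
time: 9.25
tool_pos: [596.0, 0.4, 76.1]
tcp_rot: [-180.0, -0.0, 110.8]
ft_force: [-0.1, -0.7, -0.6]
finger_gap: 20.4
grip_force: 58.7
```

Request:
step_arm(rows=[[[0, 0, 1], 0], [[0, 0, 2], 0], [[0, 0, 2], 0]])

```text
time: 9.55
tool_pos: [596.5, 0.3, 75.4]
tcp_rot: [180.0, 0.0, 110.8]
ft_force: [-3.3, 0.1, 6.8]
finger_gap: 19.9
grip_force: 59.6
```

Request:
step_arm(rows=[[[0, 0, 0.5], 0], [[0, 0, 0.5], 0]])

```text
time: 9.75
tool_pos: [596.6, 0.3, 75.4]
tcp_rot: [180.0, 0.0, 110.8]
ft_force: [-4.4, -0.4, 10.5]
finger_gap: 20.1
grip_force: 59.9
```

Request:
step_arm(rows=[[[0, 0, 0], 0], [[0, 0, 0], 0], [[0, 0, 0], 0], [[0, 0, 0], 0], [[0, 0, 0], 0]], fingers=0.6)

```text
time: 10.25
tool_pos: [596.0, 0.4, 73.6]
tcp_rot: [-180.0, -0.0, 110.8]
ft_force: [-0.1, -0.3, -0.8]
finger_gap: 50.9
grip_force: 0.0
```

Request:
step_arm(rows=[[[0, 0, -5], 0], [[0, 0, -15], 0], [[0, 0, -35], 0], [[0, 0, -60], 0], [[0, 0, -85], 0], [[0, 0, -95], 0], [[0, 0, -95], 0]])

```text
time: 10.95
tool_pos: [597.6, 0.2, 171.5]
tcp_rot: [179.8, 0.1, 110.8]
ft_force: [0.7, 0.5, -0.3]
finger_gap: 51.4
grip_force: 0.0
```

Run:
```python
from h import *
s=r.sense();p=s['tool_pos'];print(p,s['time'],s['finger_gap'],s['ft_force'])
W=cam('wrist');w=snapshot('wrist');sd=snapshot('side')
S=cam('side')
a=cv2.resize(w[110:310,220:420],(400,400),interpolation=cv2.INTER_CUBIC)
u=proj(S,[[597,-2,70]])[0];x,y=u.astype(int)
print(u,proj(W,[[597,-2,88]]))
b=cv2.resize(sd[y-50:y+50,x-50:x+50],(400,400),interpolation=cv2.INTER_CUBIC)
cv2.imwrite('pics/v7.png',np.hstack([a,b]))
```

```text
[5.97636202e+02 2.33822985e-01 1.71516692e+02] 10.95 51.437588313628154 [ 0.71771142  0.52696175 -0.34963908]
[342.38671208 160.79306776] [[318.69449513 205.55180547]]
```

View pics/v7.png

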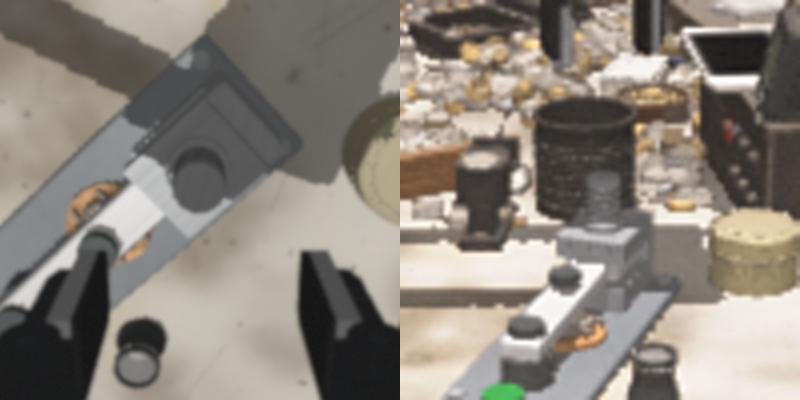

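```bash
python3 -c "
from h import *
print(proj(cam('side'),[[597,-2,88]]))
print(r.hand_in())"
```

```text
[[342.38710785 153.95198301]]
the job is handed in; nothing more can be done
None
```

The long pin is pushed through the fork and bar with its collar on the fork, released, and the job is handed in at about 11 s; the short pin and the look-alikes were never touched.

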